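Brush out the leaning tooth cup

TASK

Take the long brush out of the white mug and scrub the inside of the beige cup that leans in its chrome holder: feel for the cup's floor with the bristle end and press until the cup sinks a little in its sprung holder, then draw the brush up with the bristles pressed against the lower wall (the side the mouth leans to) until the bristles rise out of the mouth but their end is still inside; press on the floor again and draw it up the same way along the opposite, upper wall. Press firmly enough to feel it but never hard. Then set the brush gently down, bristles first, on the floor of the upright mug and let go, leaving the cologne bottle, tweezers and shaving kit alone.

Things in the scene. Friction and masses are not known exactly. Their poses are not given: they have to be found in the camera images.
- brush: Long stiff brush, 210 mm. Origin: centre of the flat bristle end; +z runs up to the handle. From that end: rigid dark bristle head 40 mm across, 55 mm long; thin steel stem to 130 mm; flat wooden handle 130 to 210 mm, 26 mm wide (x), 16 mm thick (y). About 120 g. Starts upright in the mug, bristles down.
- cup: Beige plastic cup in a fixed chrome holder whose spring lets it sink up to 6 mm along its axis (2 N per mm); it gives no other way. Origin: centre of its underside, 40 mm above the ledge; +z is its axis, out of the mouth, leaning 0.36 rad from vertical. 125 mm high; bore radius 35 mm at the bottom, widening to 40 mm at the rim. Lower wall at -x, upper at +x; y is level.
- cup_mouth (a point): Centre of the cup's mouth, on its axis in the plane of the rim (86 mm outside diameter, wall 3 mm); the mouth leans to cup -x. The cup's flat inner floor is a push-in drain insert whose depth differs each time and is not measured: 79 to 115 mm below this point. It stays put. The holder's base plate is 100 x 80 x 10 mm; two thin posts behind the cup (+x) rise to 95 mm.
- mug: White ceramic mug, loose, 360 g, 90 mm high, 82 mm across with a handle at its +y. Origin: centre of the underside, +z up.
- mug_in (a point): Centre of the mug's inner floor. The inside is about 72 mm across or a little less near the floor; the rim is about 85 mm above this point.
- cologne: Green glass cologne bottle with a dark cap, 46 x 60 mm and 125 mm high. Origin: centre of the underside. Bystander.
- tweezers: Chrome tweezers lying flat, 100 mm long along their x, 14 mm wide, 8 mm thick. Origin: on the ledge under the middle. Bystander.
- kit: Grey hard-case shaving kit, lid closed, 120 (x) by 190 (y) by 60 mm high. Origin: centre of the underside. Bystander.
There are look-alikes about, which are no part of the job. What is shaped like the part that bears cup but purple is not meant.

How it is judged:
By the outcome, as a careful person would: the job done as asked, in the order asked, and still so for the second after the job is handed in, with the robot touching nothing.
It also fails if it takes over 72 s, if anything falls off the work surface, if the arm or the gripper's body presses on something with over 40 N, if the wrist force passes 120 N, or if a joint passes its speed limit or range.

ROBOT

A 6-joint arm with a two-finger parallel gripper is mounted at the origin on the work surface. World frame = base frame: x ahead of the robot, y to its left, z up, the work surface at z = 0. Lengths are in mm, angles in degrees, forces in N, time in s.
With the tool pointing down it reaches from about 350 to 850 mm from the base axis. Payload 8.1 kg.
Tool frame: the origin (TCP) lies midway between the tips of the shut fingers; the grasp point (between the pads) lies 19 mm behind it (r.pinch_z is the distance from the TCP to the grasp point, in mm); z points along the fingers, y is the line along which they close (so a half turn about z gives the same grasp; the last joint's range is limited). The gripper opens to 85 mm and grips with 20 to 120 N. Pads are 22 mm wide; open, the fingers measure 114 mm over their backs; the gripper's body (76 mm by 85 mm) begins 54 mm behind the grasp point. The pads swing forward as they close: fully open they stand 13 mm farther back than shut.
Start: joints at [69.133, 7.471, 85.268, -0, 87.261, -4.893], TCP at [165.099, 576.843, 231.292] pointing down, gripper open.
Joint ranges: [-169.43, 169.43], [-51.17, 129.36], [1.28, 143.12], [-76.62, 256.62], [0, 156.53], [-152.29, 152.29]. Speed limits (degrees/s): [136.94, 136.94, 159.86, 180, 180, 180].

INTERFACE

Orientations are given as [roll, pitch, yaw] about the fixed x, y, z axes, in that order (R = Rz(yaw) Ry(pitch) Rx(roll)).
In Python, from bench import r gives the robot as it stands.
- The arm moves only by the shell command python3 -m jog 'ROWS' [OPENING] [FORCE]. ROWS is JSON, one flat list of numbers, 6 for each row, row after row: the shift along the tool's x, y, z in m, then the turn, a rotation vector about the tool's x, y, z in rad. A call has 1 to 8 rows; each row is the pose to reach, as a shift and turn from the pose commanded when the call began, along the tool's axes at that moment; what a row does not reach only later rows make up. A row lasts 1/8 s, in which the tool goes at most 62.5 mm and 10.7 degrees, less where a joint would pass 70% of its speed; a pose out of reach is approached as far as the arm can. A call with a gripper value outside its range is refused whole. OPENING is the opening, from -1 (shut) to 1 (fully open), set as the call begins (- or left out, the last holds). The fingers move at their own pace and stop on an object; FORCE is the grip in N (left out, the last holds). Time passes only in rows, so rows that repeat a pose let the fingers close. It gives the time, the measured TCP pose, the force, the opening and the grip force at its end, in the units of the state.
- r.sense(): the state, without advancing time (a new reading comes with each control period).
- r.snapshot(name): name is "scene" or "top" or "wrist"; returns a dict with "pixels" (480x640x3 uint8, red, green, blue), "range_z" (480x640 float32, mm along the optical axis (not along the pixel's ray), 0 where there is no reading), "K" (3x3 intrinsics, pixels), "rvec" (rotation vector, rad) and "tvec" (3), from world to camera coordinates, as OpenCV has them. Camera axes: x right, y down, z forward; pixel columns grow to the right and rows downward; lengths in mm; the calibration is good to about 2 mm. A picture is of the moment at which its call begins.
- r.hand_in(): hands the job in; it is judged then, once.
Trained networks look in a picture, given as the dict that the camera call returned (one of the last four; its "shot" number tells which), for a name from the list of things; names that differ only in an ending like _2 or _b are one class to them, and where a whole thing is asked for, a point or a joint stands for the part that bears it (a point fixed in the world has none). Each returns a list of dicts, best first, with "score" (0 to 1); they miss things now and then, are a little off and sometimes report something else, mostly with a low value. They report only what shows in the picture. A call takes as long as a camera call. They do not tell look-alikes from the thing itself.
- r.look_for(picture, target): "bbox" ([left, top, right, bottom] in pixels, round what is visible of it).
- r.outline_of(picture, target): "region" (480x640 bool, what is visible of it) and "bbox" ([left, top, right, bottom] in pixels, round what is visible of it).
The state is a dict: "time": time; "joint_pos": joint angles; "qd": joint speeds; "joint_efforts": joint torques, N m; "tool_pos": TCP position; "tcp_rot": TCP orientation; "ft_force": force on the tool from outside, world axes, zero at the start; "wrist_torque": the same for the moment, N m; "finger_gap": finger opening in mm; "grip_force": force on a finger pad.
Only numpy, scipy, OpenCV 4.12 (cv2) and the standard library are available. Lean on these libraries where they do the work, as an engineer would, in place of code of your own. Each camera call takes 0.05 s, during which the arm holds its last target. There are 200 camera calls.

## Working session

There is one attempt and no reset: what is moved stays moved. The work goes in short steps, Python scripts to look and compute and a shell command to move; the robot and the scene stay as the last step left them, time stands still between calls to the robot, and variables do not carry over. Pictures are saved under pics/ and viewed, at most 10 in all, crops included, and the job is handed in when it is done.

```bash
mkdir -p pics; ls; cat > h.py <<'E'
import numpy as np, cv2
from scipy.spatial.transform import Rotation as Rn
from bench import r
def cloud(s):
    R=cv2.Rodrigues(np.array(s["rvec"],float))[0]; t=np.array(s["tvec"],float).ravel()
    v,u=np.mgrid[:480,:640]; z=s["range_z"].astype(float); K=np.array(s["K"])
    P=np.stack([(u-K[0,2])/K[0,0]*z,(v-K[1,2])/K[1,1]*z,z],-1)
    W=(P-t)@R; W[z==0]=np.nan
    return W
def proj(s,p):
    return cv2.projectPoints(np.array(p,float).reshape(-1,1,3),np.array(s["rvec"],float),np.array(s["tvec"],float),np.array(s["K"],float),None)[0][:,0]
def save(s,n): cv2.imwrite("pics/"+n,s["pixels"][:,:,::-1])
E
python3 - <<'E'
from h import *
a=[]
for n in ["scene","top"]:
    s=r.snapshot(n); a.append(s); W=cloud(s)
    np.savez("pics/"+n,W=W,px=s["pixels"],rvec=s["rvec"],tvec=s["tvec"],K=s["K"])
    print(n,"cam",(-cv2.Rodrigues(np.array(s["rvec"],float))[0].T@np.array(s["tvec"],float).ravel()).round())
    for k in ["brush","cup","mug","cologne","tweezers","kit"]:
        for d in r.outline_of(s,k)[:3]:
            m=d["region"]; p=W[m]; print(k,round(d["score"],2),np.round(d["bbox"]),np.nanmedian(p,0).round(),np.nanpercentile(p,2,axis=0).round(),np.nanpercentile(p,98,axis=0).round(),np.median(s["pixels"][m],0))
    save(s,n+".png")
print(r.sense(),r.pinch_z)
E
```

```text
pics
scene cam [1044.  589.  596.]
brush 0.98 [269. 127. 284. 199.] [ 572. -194.  159.] [ 544. -229.   70.] [ 580. -187.  216.] [111.  69.  37.]
cup 0.73 [465. 267. 550. 377.] [570. 327. 127.] [493. 266.  56.] [596. 357. 171.] [67. 23. 84.]
mug 0.7 [255. 182. 320. 235.] [ 577. -171.   61.] [ 510. -236.    2.] [ 610. -155.   91.] [167. 155. 133.]
cologne 0.58 [273. 228. 313. 306.] [681.   6.  67.] [647. -25.   9.] [698.  25. 126.] [29. 58. 34.]
kit 0.64 [153. 249. 281. 360.] [806.  -6.  61.] [ 735. -126.    8.] [861.  56.  63.] [137. 136. 127.]
top cam [577.  32. 887.]
brush 0.73 [425. 246. 488. 273.] [ 566. -196.   73.] [ 548. -215.   13.] [ 583. -183.  217.] [94. 80. 64.]
brush 0.31 [413. 233. 474. 301.] [ 559. -189.   52.] [ 511. -233.    3.] [ 605. -158.   92.] [139. 133. 120.]
cup 0.76 [ 85. 243. 155. 321.] [534. 317. 113.] [490. 262.  39.] [591. 353. 171.] [62. 51. 67.]
cup 0.61 [199. 223. 260. 300.] [567. 149. 113.] [520. 101.  60.] [621. 186. 171.] [110.  97.  79.]
mug 0.76 [411. 234. 476. 301.] [ 560. -189.   53.] [ 510. -233.    3.] [ 605. -158.   92.] [140. 134. 121.]
tweez
[... 206 characters left out ...]
e': 0.7, 'joint_pos': array([ 6.91350475e+01,  7.47013784e+00,  8.52669659e+01, -9.63745114e-04,
        8.72626461e+01, -4.89143724e+00]), 'qd': array([-0.00055216,  0.00288767, -0.06229399, -0.0739621 ,  0.06172002,
       -0.07727257]), 'joint_efforts': array([-3.94977935e-03, -5.69142115e+01, -5.00750649e+01, -4.63802298e-04,
        1.26074825e-03,  4.11745134e-05]), 'tool_pos': array([165.08500963, 576.84546081, 231.31095556]), 'tcp_rot': array([1.79999833e+02, 9.80475231e-04, 1.64026531e+02]), 'ft_force': array([-0.47273315, -0.2573026 , -0.57742006]), 'wrist_torque': array([-0.03889866,  0.00645356, -0.03327701]), 'grip_force': 0.0, 'finger_gap': 85.37160061473497} 18.700000000000003
```

View pics/scene.png

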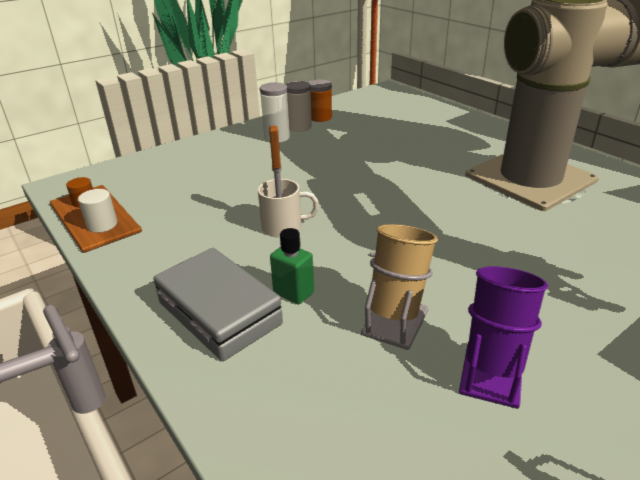

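View pics/top.png

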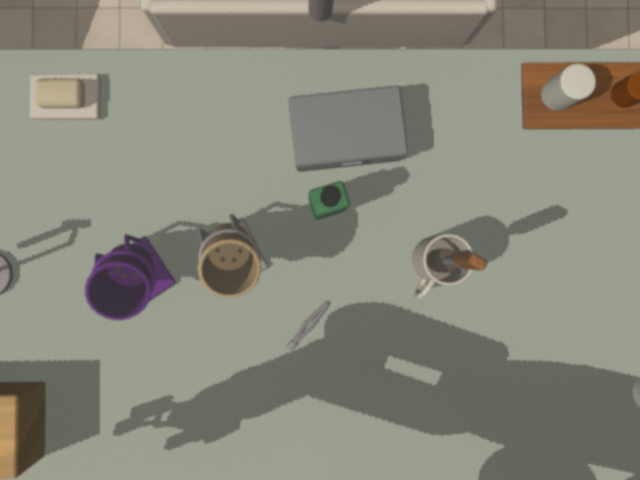

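The scene view shows the beige cup at (400,285), with its purple look-alike at (505,340). The mug is at (280,208) with the brush handle at (275,148), and the brush leans. The top view shows the beige cup's mouth at (230,268) leaning toward the robot, and the mug at (443,262) with the handle tip at (470,262). Next I fit models to the clouds.

```bash
cat > fit.py <<'E'
from h import *
from scipy.optimize import least_squares
D={n:np.load(f"pics/{n}.npz") for n in ["scene","top"]}
def pts(lo,hi,f):
    o=[]
    for n,d in D.items():
        W=d["W"].reshape(-1,3); c=d["px"].reshape(-1,3).astype(float); hsv=cv2.cvtColor(d["px"],cv2.COLOR_RGB2HSV).reshape(-1,3)
        m=np.all((W>lo)&(W<hi),1)&f(hsv,c); o.append(W[m]); print(n,m.sum())
    return o
# cup
P=np.vstack(pts([500,80,40],[650,215,190],lambda h,c:(h[:,0]>8)&(h[:,0]<25)&(h[:,1]>80)))
def axisR(yaw,tilt=.36): return Rn.from_euler('ZY',[yaw,-tilt]).as_matrix()
def res(x):
    R=axisR(x[3]); q=(P-x[:3])@R; rr=np.hypot(q[:,0],q[:,1]); z=q[:,2]
    bi=40+z*5/125; d=np.minimum(abs(rr-bi),abs(rr-bi-3)); d=np.where(z>0,np.maximum(d,z),d)
    fl=abs(z+x[4]); return np.minimum(d,np.where(rr<bi,fl,99))
best=None
for y in [-.4,0,.4]:
  for dp in [85,100,112]:
    s=least_squares(res,[560,146,155,y,dp],loss='soft_l1',f_scale=1.5)
    if best is None or s.cost<best.cost: best=s
x=best.x; print("mouth",x[:3].round(1),"yaw deg",np.degrees(x[3]).round(1),"depth",x[4].round(1),"med",np.median(res(x)))
R=axisR(x[3]); print("origin",(x[:3]-125*R[:,2]).round(1),"axis",R[:,2].round(3))
# mug rim
M=np.vstack(pts([490,-260,84],[630,-140,94],lambda h,c:(h[:,1]<90)))
def rm(x):
    rr=np.hypot(M[:,0]-x[0],M[:,1]-x[1]); return np.maximum(0,abs(rr-38.5)-2.5)
s=least_squares(rm,[560,-190],loss='soft_l1'); print("mug",s.x.round(1),np.median(rm(s.x)))
# brush handle
Hs=pts([500,-300,95],[640,-140,260],lambda h,c:((h[:,0]<16)&(h[:,1]>120)))
Hn=np.vstack(Hs)
print("handle pca",Hn.mean(0).round(1),np.linalg.svd(Hn-Hn.mean(0),full_matrices=False)[2][0].round(3),Hn.min(0).round(),Hn.max(0).round())
def rb(x):
    q=(Hn-x[:3])@Rn.from_rotvec(x[3:6]).as_matrix()
    a=abs(q)-np.array([13,8,40]); return np.where((a>0).any(1),np.linalg.norm(np.maximum(a,0),axis=1),-a.max(1))
ax=np.linalg.svd(Hn-Hn.mean(0),full_matrices=False)[2][0]; ax*=np.sign(ax[2]); best=None
for k in range(12):
    b=Rn.align_vectors([ax],[[0,0,1]])[0]*Rn.from_euler('z',k*15,degrees=True)
    s=least_squares(rb,np.r_[Hn.mean(0),b.as_rotvec()],loss='soft_l1',f_scale=1.)
    RR=Rn.from_rotvec(s.x[3:]).as_matrix(); print(k,round(s.cost,1),s.x[:3].round(1),RR[:,2].round(3),RR[:,0].round(3),"end",(s.x[:3]-170*RR[:,2]).round(1))
E
python3 fit.py
```

```text
scene 4357
top 1249
mouth [556.  139.7 167.6] yaw deg 26.5 depth 100.5 med 0.7040470136997712
origin [595.4 159.4  50.6] axis [-0.315 -0.157  0.936]
scene 352
top 417
mug [ 569.2 -196.9] 0.0
scene 331
top 185
handle pca [ 570.6 -194.8  193.3] [ 0.113  0.14  -0.984] [ 557. -212.  137.] [ 581. -185.  218.]
0 300.7 [ 567.  -201.5  175.9] [0.011 0.001 1.   ] [ 0.694  0.72  -0.008] end [ 565.1 -201.8    5.9]
1 300.7 [ 567.  -201.5  175.9] [0.011 0.001 1.   ] [ 0.694  0.72  -0.008] end [ 565.1 -201.8    5.9]
2 300.7 [ 567.  -201.5  175.9] [0.011 0.001 1.   ] [ 0.694  0.72  -0.008] end [ 565.1 -201.8    5.9]
3 300.5 [ 567.1 -201.7  175.9] [0.007 0.002 1.   ] [ 0.666  0.746 -0.006] end [ 565.9 -202.1    5.9]
4 298.8 [ 566.8 -201.3  175.8] [ 0.024 -0.008  1.   ] [ 0.504  0.864 -0.006] end [ 562.6 -200.     5.9]
5 298.8 [ 566.8 -201.4  175.9] [ 0.025 -0.008  1.   ] [ 0.502  0.865 -0.006] end [ 562.5 -200.     5.9]
6 298.8 [ 566.8 -201.4  175.9] [ 0.025 -0.008  1.   ] [ 0.502  0.865 -0.006] end [ 562.5 -200.     5.9]
7 298.8 [ 566.8 -201.4  175.9] [ 0.025 -0.008  1.   ] [ 0.502  0.865 -0.006] end [ 562.5 -200.     5.9]
8 298.8 [ 566.8 -201.4  175.9] [ 0.025 -0.008  1.   ] [ 0.502  0.865 -0.006] end [ 562.5 -200.     5.9]
9 497.4 [ 568.4 -197.3  175.8] [ 0.148 -0.109  0.983] [-0.883  0.433  0.181] end [ 543.2 -178.8    8.7]
10 496.9 [ 568.1 -197.1  175.8] [ 0.157 -0.116  0.981] [-0.882  0.43   0.192] end [ 541.4 -177.4    9. ]
11 300.5 [ 567.1 -201.7  175.9] [0.007 0.002 1.   ] [-0.666 -0.746  0.006] end [ 565.9 -202.1    5.9]
```

```bash
cat > fit2.py <<'E'
exec(open("fit.py").read().split("# mug rim")[0].split("best=None")[0])
print(P.min(0).round(),P.max(0).round())
f=lambda y:res(np.r_[y[:2],157.0,y[2:]])
best=None
for y in np.arange(-.6,.7,.2):
  for dp in [85,100,112]:
    s=least_squares(f,[558,146,y,dp],loss='soft_l1',f_scale=1.)
    if best is None or s.cost<best.cost: best=s
x=np.r_[best.x[:2],157.,best.x[2:]]; R=axisR(x[3])
print("mouth",x[:3].round(1),"yaw",np.degrees(x[3]).round(1),"depth",x[4].round(1),"cost",best.cost,"med",np.median(res(x)),"p90",np.percentile(res(x),90))
print("origin",(x[:3]-125*R[:,2]).round(1)); 
th=np.linspace(0,2*np.pi,60)
ims=[]
for n,d in D.items():
    im=d["px"][:,:,::-1].copy()
    for rad,z in [(43,0),(38,-125),(38.5,-60)]:
        q=x[:3]+np.stack([rad*np.cos(th),rad*np.sin(th),0*th+z],-1)@R.T
        for u,v in proj(d,q): im[int(round(v)),int(round(u))]=(255,0,255) if z==0 else (255,255,0)
    plate=np.array([[a,b,10] for a in(-50,50) for b in(-40,40)])
    c0=proj(d,x[:3]).astype(int)[0]
    for hx,hy in [(569.2,-196.9)]:
        for u,v in proj(d,np.stack([hx+41*np.cos(th),hy+41*np.sin(th),0*th+90],-1)): im[int(round(v)),int(round(u))]=(255,0,255)
    c1=proj(d,[[569,-197,110]]).astype(int)[0]
    for c in (c0,c1):
        ims.append(cv2.resize(im[c[1]-60:c[1]+70,c[0]-65:c[0]+65],(390,390),interpolation=cv2.INTER_NEAREST)[:300])
cv2.imwrite("pics/ov.png",np.vstack([np.hstack(ims[:2]),np.hstack(ims[2:])]))
E
python3 fit2.py
```

```text
scene 4357
top 1249
[518.  97.  44.] [635. 198. 175.]
mouth [559.3 141.4 157. ] yaw 25.7 depth 89.4 cost 2221.1657501974123 med 0.8104695779325759 p90 1.4824711499935397
origin [598.9 160.4  40. ]
```

View pics/ov.png

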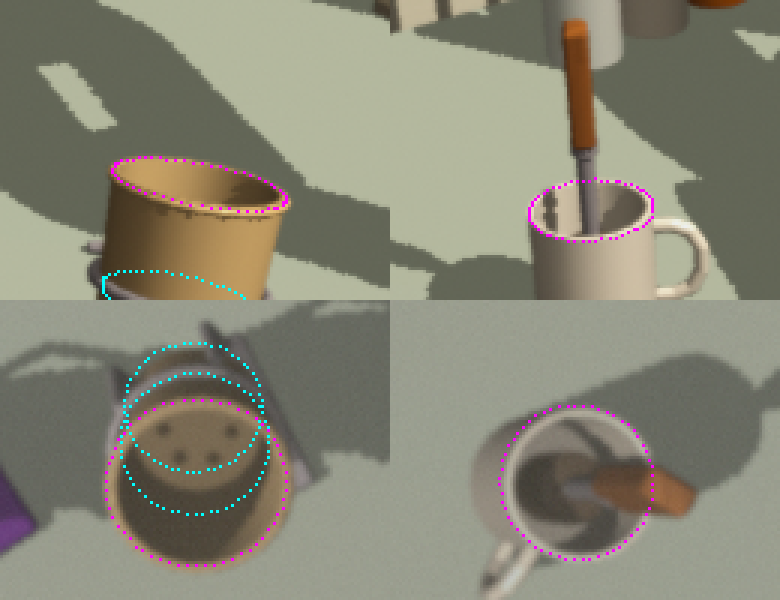

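The overlays agree with both views. The beige cup's mouth is about (559,141,157), leaning toward yaw 205.7°, and the mug is at (569,-197). The brush is vertical at about (567,-201). Moving above the brush.

```bash
cat >> h.py <<'E'
def pose():
    s=r.sense(); return s,np.array(s["tool_pos"]),Rn.from_euler('xyz',s["tcp_rot"],degrees=True).as_matrix()
def frame(yaw_y,axis=(0,0,1)):
    "tool z = -axis, tool y close to heading yaw_y (deg)"
    z=-np.array(axis,float); z/=np.linalg.norm(z); y=np.array([np.cos(np.radians(yaw_y)),np.sin(np.radians(yaw_y)),0]); y-=z*(y@z); y/=np.linalg.norm(y)
    return np.stack([np.cross(y,z),y,z],1)
def plan(tcp,R,label=""):
    s,p,R0=pose(); d=R0.T@(np.array(tcp)-p)/1000; w=Rn.from_matrix(R0.T@R).as_rotvec()
    print(label,"shift",d.round(4).tolist(),"rot",w.round(4).tolist(),"rows>=",round(max(np.linalg.norm(d)/.0625,np.degrees(np.linalg.norm(w))/10.7),1))
E
python3 -c "
from h import *
plan([567,-201,265],frame(-35))"
```

```text
shift [-0.6005, -0.6372, -0.0337] rot [0.0, 0.0, 1.9029] rows>= 14.0
```

```bash
python3 -m jog '[-0.6,-0.637,-0.034,0,0,1.903,-0.6,-0.637,-0.034,0,0,1.903,-0.6,-0.637,-0.034,0,0,1.903,-0.6,-0.637,-0.034,0,0,1.903,-0.6,-0.637,-0.034,0,0,1.903,-0.6,-0.637,-0.034,0,0,1.903,-0.6,-0.637,-0.034,0,0,1.903,-0.6,-0.637,-0.034,0,0,1.903]' 1 50
python3 -c "
from h import *
plan([567,-201,265],frame(-35))"
```

```text
time: 1.7
tool_pos: [395.0, 131.0, 251.2]
tcp_rot: [179.9, -0.0, 77.7]
ft_force: [1.3, 1.4, 0.3]
finger_gap: 85.2
grip_force: 0.0
 shift [-0.2879, 0.2386, -0.0136] rot [0.0012, -0.0009, 0.3968] rows>= 6.0
```

```bash
python3 -m jog '[-0.28,0.232,-0.013,0,0,0.38,-0.28,0.232,-0.013,0,0,0.38,-0.28,0.232,-0.013,0,0,0.38,-0.28,0.232,-0.013,0,0,0.38,-0.28,0.232,-0.013,0,0,0.38,-0.28,0.232,-0.013,0,0,0.38,-0.28,0.232,-0.013,0,0,0.38,-0.28,0.232,-0.013,0,0,0.38]'
python3 - <<'E'
from h import *
s=r.snapshot("wrist"); W=cloud(s); save(s,"w1.png")
hsv=cv2.cvtColor(s["pixels"],cv2.COLOR_RGB2HSV)
m=(hsv[...,0]<16)&(hsv[...,1]>120)&(W[...,2]>100)
p=W[m]; print(m.sum(),np.nanmin(p,0),np.nanmax(p,0))
t=p[p[:,2]>np.nanmax(p[:,2])-5]
print(len(t),cv2.minAreaRect(t[:,:2].astype(np.float32)))
plan([567,-201,165],frame(-35))
E
```

```text
time: 2.7
tool_pos: [563.3, -188.8, 263.4]
tcp_rot: [-179.9, -0.0, 56.3]
ft_force: [-0.3, -0.2, 0.1]
finger_gap: 85.3
grip_force: 0.0
2363 [ 554.59318924 -213.10386974  137.39301406] [ 577.76690058 -186.96067691  215.87221819]
1338 ((566.1248168945312, -200.24453735351562), (25.062986373901367, 15.047555923461914), 57.73503112792969)
 shift [-0.0087, 0.0102, 0.0987] rot [-0.0003, -0.0003, 0.0233] rows>= 1.6
```

View pics/w1.png

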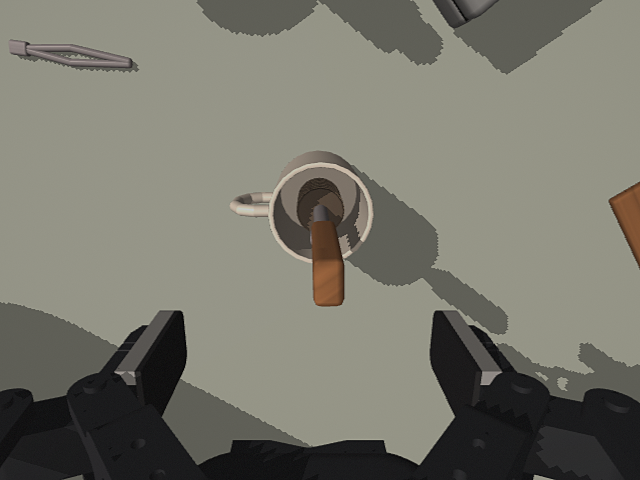

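```bash
python3 - <<'E'
from h import *
from scipy.optimize import least_squares
s=r.snapshot("wrist"); W=cloud(s); p=W.reshape(-1,3); c=s["pixels"].reshape(-1,3).astype(int)
m=(abs(p[:,2]-89)<3)&(abs(p[:,0]-567)<60)&(abs(p[:,1]+198)<60)&((c.max(1)-c.min(1))<60); M=p[m]
f=lambda x:np.maximum(0,abs(np.hypot(M[:,0]-x[0],M[:,1]-x[1])-38.5)-2.3)
q=least_squares(f,[567,-198],loss='soft_l1').x; print(len(M),q,np.median(np.hypot(*(M[:,:2]-q).T)),M.min(0),M.max(0))
plan([566.1,-200.3,160],frame(-32.3))
E
```

```text
1512 [ 567.23263213 -196.97601962] 38.667017143794695 [ 527.23307884 -237.16927992   86.00834047] [ 608.19904341 -155.99340379   91.76260689]
 shift [-0.0088, 0.0091, 0.104] rot [0.0001, -0.0003, -0.0232] rows>= 1.7
```

```bash
python3 -m jog '[-0.0088,0.0091,0,0,0,-0.023,-0.0088,0.0091,0.04,0,0,-0.023,-0.0088,0.0091,0.08,0,0,-0.023,-0.0088,0.0091,0.104,0,0,-0.023,-0.0088,0.0091,0.104,0,0,-0.023,-0.0088,0.0091,0.104,0,0,-0.023]'
python3 -m jog '[0,0,0,0,0,0,0,0,0,0,0,0,0,0,0,0,0,0,0,0,0,0,0,0,0,0,0,0,0,0,0,0,0,0,0,0]' -1 60
```

```text
time: 3.55
tool_pos: [567.0, -200.9, 161.6]
tcp_rot: [179.9, -0.0, 57.7]
ft_force: [0.3, -1.5, 0.4]
finger_gap: 85.7
grip_force: 0.0
time: 4.3
tool_pos: [566.5, -201.5, 160.0]
tcp_rot: [180.0, -0.0, 57.6]
ft_force: [0.4, -0.2, 1.9]
finger_gap: 15.6
grip_force: 58.9
```

```bash
python3 -m jog '[0,0,-0.02,0,0,0,0,0,-0.06,0,0,0,0,0,-0.12,0,0,0,0,0,-0.18,0,0,0,0,0,-0.21,0,0,0,0,0,-0.21,0,0,0]'
python3 - <<'E'
from h import *
ax=np.array([-.3174,-.1528,.9359]); end=np.array([559.3,141.4,157])+45*ax
plan(end+154.5*ax,frame(25.7,ax))
E
```

```text
time: 5.05
tool_pos: [567.2, -201.7, 374.6]
tcp_rot: [179.6, -0.1, 57.6]
ft_force: [0.2, -0.2, -0.8]
finger_gap: 15.3
grip_force: 58.7
 shift [0.2259, -0.2277, 0.0295] rot [-0.3216, 0.185, -1.0014] rows>= 5.7
```

```bash
python3 -m jog '[0.04,-0.04,0,0,0,-0.1,0.226,-0.228,0.028,-0.322,0.185,-1.001,0.226,-0.228,0.028,-0.322,0.185,-1.001,0.226,-0.228,0.028,-0.322,0.185,-1.001,0.226,-0.228,0.028,-0.322,0.185,-1.001,0.226,-0.228,0.028,-0.322,0.185,-1.001,0.226,-0.228,0.028,-0.322,0.185,-1.001,0.226,-0.228,0.028,-0.322,0.185,-1.001]'
python3 -m jog '[0,0,0,0,0,0,0,0,0,0,0,0,0,0,0,0,0,0]'
cat >> h.py <<'E'
AX=np.array([-.3174,-.1528,.9359]); MOUTH=np.array([559.3,141.4,157]); LB=154.5
RC=frame(25.7,AX); CX=-np.cross(AX,[0,1,0]); CX=np.array([np.cos(np.radians(25.7)),np.sin(np.radians(25.7)),0]); CX-=AX*(CX@AX); CX/=np.linalg.norm(CX); CY=np.cross(AX,CX)
def where():
    s,p,R=pose(); e=p+LB*R[:,2]-MOUTH
    print("t",round(s["time"],2),"end in cup x,y,depth",(e@CX).round(1),(e@CY).round(1),(-e@AX).round(1),"F cup xyz",[round(float(np.dot(s["ft_force"],a)),1) for a in (CX,CY,AX)],"axis err",np.degrees(Rn.from_matrix(RC.T@R).as_rotvec()).round(2))
E
python3 - <<'E'
from h import *
where(); plan(MOUTH+45*AX+LB*AX,RC)
s=r.snapshot("scene"); t=r.snapshot("top"); 
for n,d in (("scene2",s),("top2",t)): np.savez("pics/"+n,W=cloud(d),px=d["pixels"],rvec=d["rvec"],tvec=d["tvec"],K=d["K"])
_,p,R=pose(); o=p+LB*R[:,2]; th=np.linspace(0,2*np.pi,60); ims=[]
for d in (s,t):
    im=d["pixels"][:,:,::-1].copy()
    for rad,z,b,RR in [(20,0,o,-R),(20,55,o,-R),(43,0,MOUTH,RC)]:
        q=b+np.stack([rad*np.cos(th),rad*np.sin(th),0*th+z],-1)@RR.T
        for u,v in proj(d,q): im[int(round(v)),int(round(u))]=(255,0,255)
    c=proj(d,o).astype(int)[0]; ims.append(cv2.resize(im[c[1]-80:c[1]+70,c[0]-65:c[0]+65],(390,450),interpolation=cv2.INTER_NEAREST))
cv2.imwrite("pics/ov2.png",np.hstack(ims))
E
```

```text
time: 6.05
tool_pos: [493.6, 111.6, 339.8]
tcp_rot: [159.8, -0.4, 115.7]
ft_force: [0.4, 0.1, -1.9]
finger_gap: 15.1
grip_force: 59.4
time: 6.42
tool_pos: [494.8, 111.5, 341.5]
tcp_rot: [159.6, -0.3, 115.6]
ft_force: [-0.1, 0.1, -2.4]
finger_gap: 15.6
grip_force: 59.4
t 6.42 end in cup x,y,depth -2.3 1.8 -43.2 F cup xyz [-0.9, 0.1, -2.2] axis err [0.27 0.28 0.17]
 shift [-0.001, 0.0016, -0.0018] rot [-0.0047, -0.0048, -0.003] rows>= 0.0
```

View pics/ov2.png

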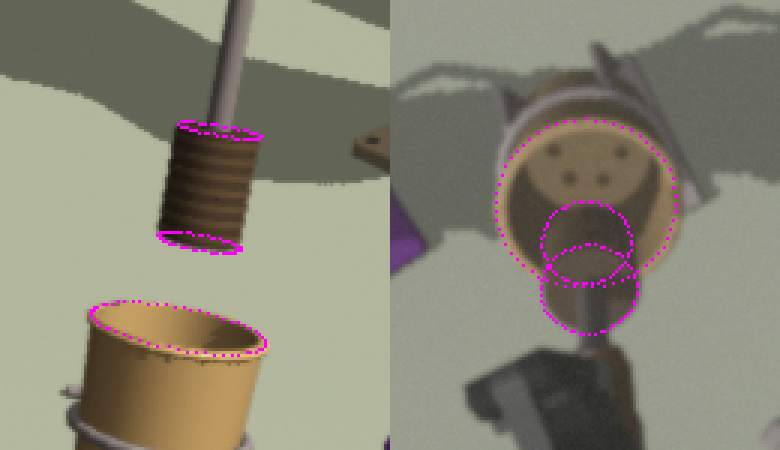

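The predicted bristle outlines match both views: the brush hangs straight above the mouth, about 45 mm out along the axis. Inserting now.

```bash
python3 -m jog '[-0.001,0.0016,0.03,-0.005,-0.005,-0.003,-0.001,0.0016,0.06,-0.005,-0.005,-0.003,-0.001,0.0016,0.09,-0.005,-0.005,-0.003,-0.001,0.0016,0.11,-0.005,-0.005,-0.003,-0.001,0.0016,0.119,-0.005,-0.005,-0.003,-0.001,0.0016,0.119,-0.005,-0.005,-0.003]'; python3 -c "
from h import *
where()"
python3 -m jog '[0,0,0.001,0,0,0,0,0,0.002,0,0,0,0,0,0.003,0,0,0,0,0,0.004,0,0,0]'; python3 -c "
from h import *
where()"
```

```text
time: 7.28
tool_pos: [533.3, 129.9, 230.3]
tcp_rot: [159.4, -0.0, 115.7]
ft_force: [-1.1, -0.8, -1.3]
finger_gap: 15.2
grip_force: 59.5
t 7.28 end in cup x,y,depth -0.8 0.9 75.9 F cup xyz [-1.7, -0.2, -0.8] axis err [ 0.01  0.01 -0.03]
time: 7.78
tool_pos: [534.9, 130.5, 227.2]
tcp_rot: [159.3, 0.0, 115.7]
ft_force: [0.1, 0.9, -1.3]
finger_gap: 15.6
grip_force: 59.5
t 7.78 end in cup x,y,depth -0.1 0.7 79.4 F cup xyz [0.0, 0.7, -1.3] axis err [-0.07 -0.02 -0.04]
```

```bash
cat > chk.py <<'E'
import sys
from h import *
where(); s=r.sense(); f=np.array(s["ft_force"])
lim=float(sys.argv[1])
sys.exit(1 if abs(f@AX+1.3)>lim else 0)
E
python3 -m jog '[0,0,0.001,0,0,0,0,0,0.002,0,0,0,0,0,0.003,0,0,0,0,0,0.003,0,0,0]' >/dev/null && python3 chk.py 2.5 &&
python3 -m jog '[0,0,0.001,0,0,0,0,0,0.002,0,0,0,0,0,0.003,0,0,0,0,0,0.003,0,0,0]' >/dev/null && python3 chk.py 2.5 &&
python3 -m jog '[0,0,0.001,0,0,0,0,0,0.002,0,0,0,0,0,0.003,0,0,0,0,0,0.003,0,0,0]' >/dev/null && python3 chk.py 2.5 &&
python3 -m jog '[0,0,0.001,0,0,0,0,0,0.002,0,0,0,0,0,0.003,0,0,0,0,0,0.003,0,0,0]' >/dev/null && python3 chk.py 2.5 &&
python3 -m jog '[0,0,0.001,0,0,0,0,0,0.002,0,0,0,0,0,0.003,0,0,0,0,0,0.003,0,0,0]' >/dev/null && python3 chk.py 2.5
```

```text
t 8.28 end in cup x,y,depth -0.5 0.8 82.7 F cup xyz [0.1, -0.2, -0.9] axis err [-0.03 -0.01 -0.04]
t 8.78 end in cup x,y,depth -0.4 0.8 85.7 F cup xyz [-0.9, 0.2, -0.7] axis err [-0.04 -0.01 -0.04]
t 9.28 end in cup x,y,depth -0.4 0.8 88.7 F cup xyz [-0.3, 0.5, -1.4] axis err [-0.04 -0.   -0.04]
t 9.78 end in cup x,y,depth -0.1 0.7 91.4 F cup xyz [-1.1, -0.5, 1.2] axis err [-0.06 -0.02 -0.04]
t 10.28 end in cup x,y,depth 0.1 0.6 94.2 F cup xyz [-1.9, 0.0, 7.0] axis err [-0.08 -0.03 -0.05]
```

```bash
python3 -m jog '[0,0,0.0005,0,0,0,0,0,0.0005,0,0,0]' >/dev/null; python3 chk.py 9; python3 -m jog '[0,0,-0.003,0,0,0,0,-0.004,-0.0055,0,0,0,0,-0.008,-0.0055,0,0,0,0,-0.012,-0.0055,0,0,0,0,-0.013,-0.0055,0,0,0]' >/dev/null; python3 -c "
from h import *
where()"
python3 -m jog '[0,-0.001,0,0,0,0,0,-0.002,0,0,0,0,0,-0.002,0,0,0,0]' >/dev/null;  python3 -c "
from h import *
where()"
```

```text
t 10.53 end in cup x,y,depth 0.2 0.6 94.6 F cup xyz [-2.0, 1.2, 7.3] axis err [-0.08 -0.02 -0.05]
t 11.15 end in cup x,y,depth -14.1 0.9 90.0 F cup xyz [0.2, 0.1, -0.9] axis err [-0.01  0.   -0.03]
t 11.53 end in cup x,y,depth -15.4 0.8 89.6 F cup xyz [-0.5, -0.9, -0.9] axis err [-0.04 -0.01 -0.04]
```

```bash
cat > lat.py <<'E'
import sys
from h import *
where(); f=np.array(r.sense()["ft_force"])@CX
sys.exit(1 if abs(f+.5)>float(sys.argv[1]) else 0)
E
python3 -m jog '[0,-0.001,0,0,0,0,0,-0.001,0,0,0,0]' >/dev/null && python3 lat.py 3 && python3 -m jog '[0,-0.001,0,0,0,0,0,-0.001,0,0,0,0]' >/dev/null && python3 lat.py 3 && python3 -m jog '[0,-0.001,0,0,0,0,0,-0.001,0,0,0,0]' >/dev/null && python3 lat.py 3 && python3 -m jog '[0,-0.001,0,0,0,0,0,-0.001,0,0,0,0]' >/dev/null && python3 lat.py 3
```

```text
t 11.78 end in cup x,y,depth -16.4 0.8 89.6 F cup xyz [-0.8, 0.2, -1.5] axis err [-0.04 -0.01 -0.04]
t 12.03 end in cup x,y,depth -17.3 0.7 89.6 F cup xyz [-0.7, -0.3, -1.2] axis err [-0.05 -0.01 -0.04]
t 12.28 end in cup x,y,depth -17.8 0.7 89.4 F cup xyz [0.7, -0.9, -1.7] axis err [-0.1  -0.02 -0.04]
t 12.53 end in cup x,y,depth -18.3 0.6 89.2 F cup xyz [3.5, 0.2, -2.5] axis err [-0.14 -0.03 -0.04]
```

```bash
python3 -m jog '[0,-0.0006,-0.004,0,0,0,0,-0.001,-0.010,0,0,0,0,-0.0012,-0.016,0,0,0,0,-0.0014,-0.020,0,0,0]' >/dev/null && python3 lat.py 9
```

```text
t 13.03 end in cup x,y,depth -19.6 0.7 69.1 F cup xyz [5.2, 0.4, -4.8] axis err [-0.15 -0.02 -0.04]
```

```bash
python3 -m jog '[0,-0.0002,-0.006,0,0,0,0,-0.0005,-0.012,0,0,0,0,-0.0007,-0.018,0,0,0,0,-0.0009,-0.022,0,0,0]' >/dev/null && python3 lat.py 9 && python3 -m jog '[0,-0.0002,-0.006,0,0,0,0,-0.0005,-0.012,0,0,0,0,-0.0007,-0.018,0,0,0,0,-0.0009,-0.022,0,0,0]' >/dev/null && python3 lat.py 9
```

```text
t 13.53 end in cup x,y,depth -20.5 0.7 47.1 F cup xyz [5.7, 0.5, -4.5] axis err [-0.16 -0.02 -0.04]
t 14.03 end in cup x,y,depth -21.5 0.7 25.1 F cup xyz [4.8, -0.2, -3.8] axis err [-0.16 -0.02 -0.04]
```

```bash
python3 -m jog '[0,-0.0003,-0.006,0,0,0,0,-0.0003,-0.006,0,0,0]' >/dev/null && python3 lat.py 9; python3 -m jog '[0,0.012,-0.002,0,0,0,0,0.022,0.002,0,0,0,0,0.022,0.02,0,0,0,0,0.022,0.04,0,0,0,0,0.022,0.056,0,0,0,0,0.022,0.066,0,0,0,0,0.022,0.068,0,0,0]' >/dev/null; python3 -c "
from h import *
where()"
```

```text
t 14.28 end in cup x,y,depth -21.6 0.7 18.8 F cup xyz [5.0, -0.3, -1.6] axis err [-0.18 -0.03 -0.04]
t 15.15 end in cup x,y,depth -1.8 1.1 88.7 F cup xyz [-0.5, -0.0, -2.1] axis err [ 0.05  0.03 -0.03]
```

```bash
python3 -m jog '[0,0,0.0015,0,0,0,0,0,0.003,0,0,0,0,0,0.004,0,0,0,0,0,0.004,0,0,0]' >/dev/null; python3 chk.py 7 && python3 -m jog '[0,0,0.001,0,0,0,0,0,0.002,0,0,0,0,0,0.002,0,0,0]' >/dev/null; python3 chk.py 7 && python3 -m jog '[0,0,0.001,0,0,0,0,0,0.001,0,0,0,0,0,0.001,0,0,0]' >/dev/null; python3 chk.py 7
```

```text
t 15.65 end in cup x,y,depth -0.0 0.5 91.0 F cup xyz [0.5, 0.1, 1.3] axis err [-0.12 -0.04 -0.04]
t 16.02 end in cup x,y,depth -0.1 0.5 93.1 F cup xyz [-0.1, -0.8, 4.1] axis err [-0.11 -0.04 -0.04]
t 16.4 end in cup x,y,depth -0.1 0.5 94.0 F cup xyz [-0.4, -1.3, 6.9] axis err [-0.11 -0.04 -0.04]
```

```bash
python3 -m jog '[0,0,-0.003,0,0,0,0,0.005,-0.0045,0,0,0,0,0.010,-0.0045,0,0,0,0,0.013,-0.0045,0,0,0,0,0.013,-0.0045,0,0,0]' >/dev/null; python3 lat.py 3 && python3 -m jog '[0,0.001,0,0,0,0,0,0.001,0,0,0,0]' >/dev/null && python3 lat.py 3 && python3 -m jog '[0,0.001,0,0,0,0,0,0.001,0,0,0,0]' >/dev/null && python3 lat.py 3 && python3 -m jog '[0,0.001,0,0,0,0,0,0.001,0,0,0,0]' >/dev/null && python3 lat.py 3 && python3 -m jog '[0,0.001,0,0,0,0,0,0.001,0,0,0,0]' >/dev/null && python3 lat.py 3 && python3 -m jog '[0,0.001,0,0,0,0,0,0.001,0,0,0,0]' >/dev/null && python3 lat.py 3
```

```text
t 17.02 end in cup x,y,depth 12.2 1.0 90.4 F cup xyz [0.1, 1.3, -0.6] axis err [-0.02  0.01 -0.05]
t 17.27 end in cup x,y,depth 13.2 0.8 90.1 F cup xyz [-0.3, -0.1, -0.8] axis err [-0.04 -0.01 -0.03]
t 17.52 end in cup x,y,depth 14.2 0.8 90.1 F cup xyz [0.5, -0.5, -0.2] axis err [-0.05 -0.01 -0.03]
t 17.77 end in cup x,y,depth 14.7 0.9 90.3 F cup xyz [-2.5, -0.1, -1.1] axis err [ 0.01  0.   -0.04]
t 18.02 end in cup x,y,depth 15.2 0.9 90.5 F cup xyz [-5.1, 0.1, -0.9] axis err [ 0.05  0.01 -0.04]
```

```bash
python3 -m jog '[0,0.0004,-0.004,0,0,0,0,0.0006,-0.010,0,0,0,0,0.0009,-0.016,0,0,0,0,0.0011,-0.020,0,0,0]' >/dev/null && python3 lat.py 9 && python3 -m jog '[0,0.0002,-0.006,0,0,0,0,0.0005,-0.012,0,0,0,0,0.0007,-0.018,0,0,0,0,0.0009,-0.022,0,0,0]' >/dev/null && python3 lat.py 9 && python3 -m jog '[0,0.0002,-0.006,0,0,0,0,0.0005,-0.012,0,0,0,0,0.0007,-0.018,0,0,0,0,0.0009,-0.022,0,0,0]' >/dev/null && python3 lat.py 9
```

```text
t 18.52 end in cup x,y,depth 16.6 0.9 69.9 F cup xyz [-6.0, -0.1, -4.2] axis err [ 0.02  0.   -0.04]
t 19.02 end in cup x,y,depth 17.8 0.8 47.8 F cup xyz [-6.5, 0.6, -5.5] axis err [-0.01 -0.01 -0.04]
t 19.52 end in cup x,y,depth 18.9 0.8 25.6 F cup xyz [-6.6, -0.5, -5.0] axis err [-0.03 -0.01 -0.04]
```

```bash
python3 -m jog '[0,0.0002,-0.006,0,0,0,0,0.0002,-0.006,0,0,0]' >/dev/null && python3 lat.py 9; python3 -m jog '[0,-0.01,0.0,0,0,0,0,-0.019,-0.004,0,0,0,0,-0.019,-0.03,0,0,0,0,-0.019,-0.07,0,0,0,0,-0.019,-0.10,0,0,0,0,-0.019,-0.11,0,0,0,0,-0.019,-0.11,0,0,0]' >/dev/null; python3 - <<'E'
from h import *
where(); plan([567.2,-197,310],frame(-32.3))
E
```

```text
t 19.77 end in cup x,y,depth 19.5 0.7 19.1 F cup xyz [-9.8, -0.4, -1.9] axis err [-0.07 -0.03 -0.05]
t 20.65 end in cup x,y,depth 1.3 0.4 -90.8 F cup xyz [-0.4, -0.1, -1.7] axis err [-0.2  -0.07 -0.04]
 shift [-0.3088, -0.0779, 0.053] rot [0.3325, -0.1827, 1.0012] rows>= 5.7
```

```bash
python3 -m jog '[-0.309,-0.078,0.053,0.332,-0.183,1.001,-0.309,-0.078,0.053,0.332,-0.183,1.001,-0.309,-0.078,0.053,0.332,-0.183,1.001,-0.309,-0.078,0.053,0.332,-0.183,1.001,-0.309,-0.078,0.053,0.332,-0.183,1.001,-0.309,-0.078,0.053,0.332,-0.183,1.001,-0.309,-0.078,0.053,0.332,-0.183,1.001,-0.309,-0.078,0.053,0.332,-0.183,1.001]' >/dev/null
python3 -m jog '[0,0,0,0,0,0,0,0,0,0,0,0,0,0,0,0,0,0]'
python3 - <<'E'
from h import *
from scipy.optimize import least_squares
s=r.snapshot("scene"); t=r.snapshot("top")
W=cloud(t); p=W.reshape(-1,3); c=t["pixels"].reshape(-1,3).astype(int)
m=(abs(p[:,2]-89)<4)&(abs(p[:,0]-567)<60)&(abs(p[:,1]+198)<60)&((c.max(1)-c.min(1))<60); M=p[m]
f=lambda x:np.maximum(0,abs(np.hypot(M[:,0]-x[0],M[:,1]-x[1])-38.5)-2.3)
if len(M)>50: print("mug",len(M),least_squares(f,[567,-198],loss='soft_l1').x)
_,P,R=pose(); o=P+LB*R[:,2]; print("end",o,"axis",-R[:,2]); plan([567.2,-197,310],frame(-32.3))
th=np.linspace(0,2*np.pi,60); ims=[]
for d in (s,t):
    im=d["pixels"][:,:,::-1].copy()
    for rad,z,b,RR in [(20,0,o,-R),(20,55,o,-R),(41,90,np.array([567.2,-197,0]),np.eye(3))]:
        q=b+np.stack([rad*np.cos(th),rad*np.sin(th),0*th+z],-1)@RR.T
        for u,v in proj(d,q): im[int(round(v)),int(round(u))]=(255,0,255)
    q=proj(d,o).astype(int)[0]; ims.append(cv2.resize(im[q[1]-80:q[1]+70,q[0]-65:q[0]+65],(390,450),interpolation=cv2.INTER_NEAREST))
cv2.imwrite("pics/ov3.png",np.hstack(ims))
E
```

```text
time: 22.02
tool_pos: [566.7, -196.8, 309.4]
tcp_rot: [-180.0, 0.1, 57.8]
ft_force: [0.7, 0.2, -1.0]
finger_gap: 15.1
grip_force: 60.3
mug 337 [ 567.64549489 -198.6431458 ]
end [ 566.40572878 -197.06198145  154.60850053] axis [1.79099053e-03 8.09233067e-04 9.99998069e-01]
 shift [0.0002, 0.0005, -0.0009] rot [-0.0011, 0.0016, 0.0009] rows>= 0.0
```

View pics/ov3.png

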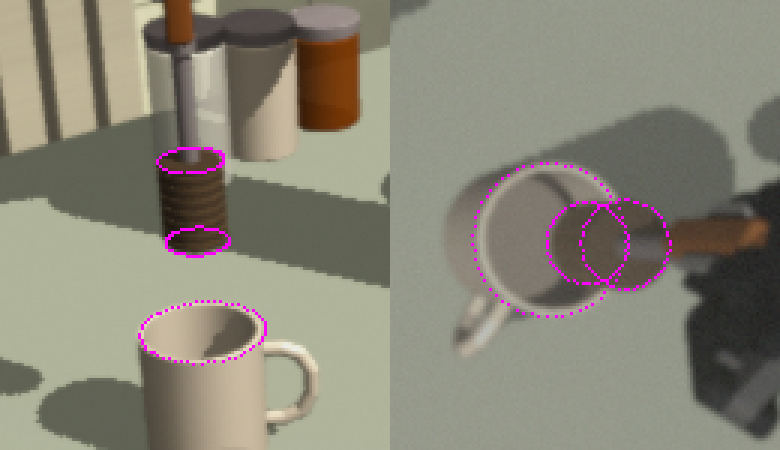

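The brush hangs upright over the unmoved mug, with its bristle end centred on the mug in both views. Lowering now.

```bash
python3 -m jog '[0,0,0.03,0,0,0,0,0,0.07,0,0,0,0,0,0.105,0,0,0,0,0,0.128,0,0,0,0,0,0.138,0,0,0,0,0,0.142,0,0,0,0,0,0.142,0,0,0]' 
cat > dn.py <<'E'
import sys
from h import *
s,p,R=pose(); print(round(s["time"],2),p.round(1),"end z",(p+LB*R[:,2])[2].round(1),np.round(s["ft_force"],1)); sys.exit(1 if s["ft_force"][2]>1.5 else 0)
E
python3 dn.py && python3 -m jog '[0,0,0.001,0,0,0,0,0,0.002,0,0,0,0,0,0.003,0,0,0,0,0,0.003,0,0,0]' >/dev/null && python3 dn.py && python3 -m jog '[0,0,0.001,0,0,0,0,0,0.0015,0,0,0,0,0,0.0015,0,0,0]'  >/dev/null && python3 dn.py && python3 -m jog '[0,0,0.001,0,0,0,0,0,0.001,0,0,0,0,0,0.001,0,0,0]'  >/dev/null && python3 dn.py && python3 -m jog '[0,0,0.001,0,0,0,0,0,0.001,0,0,0,0,0,0.001,0,0,0]'  >/dev/null && python3 dn.py && python3 -m jog '[0,0,0.001,0,0,0,0,0,0.001,0,0,0,0,0,0.001,0,0,0]'  >/dev/null && python3 dn.py
```

```text
time: 23.0
tool_pos: [566.8, -197.4, 167.7]
tcp_rot: [-180.0, 0.1, 57.7]
ft_force: [0.7, -0.8, -2.4]
finger_gap: 15.2
grip_force: 60.3
23.0 [ 566.8 -197.4  167.7] end z 13.2 [ 0.7 -0.8 -2.4]
23.5 [ 566.3 -197.2  163.7] end z 9.2 [-0.6 -0.5 -2. ]
23.88 [ 566.3 -197.2  162.2] end z 7.7 [-0.4 -0.1 -0.7]
24.25 [ 566.3 -197.2  161.3] end z 6.8 [-0.3  0.5 -0.8]
24.62 [ 566.3 -197.2  160.2] end z 5.7 [ 0.5  0.6 -2.3]
25.0 [ 566.6 -197.3  160. ] end z 5.5 [-1.   0.4  5.5]
```

```bash
python3 -m jog '[0,0,-0.0006,0,0,0,0,0,-0.0006,0,0,0]' | sed -n 2,4p; python3 -m jog '[0,0,0,0,0,0,0,0,0,0,0,0,0,0,0,0,0,0,0,0,0,0,0,0,0,0,0,0,0,0,0,0,0,0,0,0]' 1; python3 -m jog '[0,0,-0.01,0,0,0,0,0,-0.04,0,0,0,0,0,-0.09,0,0,0,0,0,-0.14,0,0,0,0,0,-0.16,0,0,0,0,0,-0.16,0,0,0]'
python3 - <<'E'
from h import *
s=r.snapshot("scene"); t=r.snapshot("top"); save(s,"e.png"); 
im=np.hstack([cv2.resize(d["pixels"][:,:,::-1][b[1]:b[3],b[0]:b[2]],(400,400)) for d,b in ((s,(200,80,450,330)),(t,(190,170,490,330)))])
cv2.imwrite("pics/e2.png",im)
s=r.snapshot("wrist"); W=cloud(s); hsv=cv2.cvtColor(s["pixels"],cv2.COLOR_RGB2HSV)
p=W[(hsv[...,0]<16)&(hsv[...,1]>120)&(W[...,2]>120)]; p=p[(abs(p[:,0]-567)<60)&(abs(p[:,1]+197)<60)]
if len(p): t=p[p[:,2]>p[:,2].max()-5]; print(p[:,2].max(),cv2.minAreaRect(t[:,:2].astype(np.float32)))
E
```

```text
tool_pos: [566.4, -197.3, 159.9]
tcp_rot: [-179.9, 0.1, 57.7]
ft_force: [-0.5, -0.0, 3.7]
time: 26.0
tool_pos: [566.3, -197.2, 159.9]
tcp_rot: [-179.9, 0.1, 57.7]
ft_force: [-0.3, -0.1, 0.2]
finger_gap: 85.6
grip_force: 0.0
time: 26.75
tool_pos: [567.5, -197.5, 322.0]
tcp_rot: [179.9, 0.1, 57.7]
ft_force: [-0.3, 0.0, -0.3]
finger_gap: 85.4
grip_force: 0.0
354.95349152702994 ((523.6348876953125, -182.31744384765625), (0.0, 0.0), 0.0)
```

View pics/e2.png

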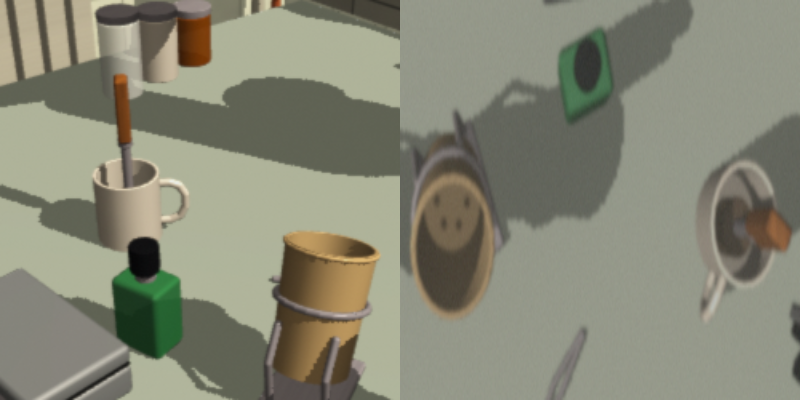

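The brush stands upright in the mug, at (123,110) in the left view and (765,230) in the right one. The cup, bottle and tweezers are undisturbed, and the gripper is clear. Handing in.

```bash
python3 -c "
from bench import r
print(r.hand_in())"
```

```text
the job is handed in; nothing more can be done
None
```

I scrubbed the beige cup's floor and both walls as asked, set the brush back upright in the mug, and handed the job in at about 27 s. Contact forces stayed under about 10 N, and I saw nothing else disturbed.

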